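Unlock and open the rivet channel gate

ROBOT

A 6-joint arm with a two-finger parallel gripper is mounted at the origin on the work surface. World frame = base frame: x ahead of the robot, y to its left, z up, the work surface at z = 0. Lengths are in m, angles in rad, forces in N, time in s.
With the tool pointing down it reaches from about 0.4 to 0.925 m from the base axis. Payload 12.5 kg.
Tool frame: the origin (TCP) lies midway between the tips of the shut fingers; the grasp point (between the pads) lies 19 mm behind it; z points along the fingers, x is the direction in which the jaws open and shut, and the axes are right-handed (so a half turn about z gives the same grasp; the last joint's range is limited). The gripper opens to 95 mm and grips with 3 to 60 N. Pads are 20 mm wide; open, the fingers measure 119 mm over their backs; the gripper's body (75 mm by 180 mm) begins 59 mm behind the grasp point.
Start: joints at [-1.309, 0.491, 1.559, -0, 1.092, -0.106], TCP at [0.225, -0.583, 0.215] pointing down, gripper open.
Joint ranges: [-3.1, 3.1], [-0.84, 2.19], [0.05, 2.79], [-1.13, 4.28], [0.06, 2.93], [-2.69, 2.69]. Speed limits (rad/s): [2.22, 2.22, 2.79, 3.14, 3.14, 3.14].

INTERFACE

Orientations are given as a unit quaternion [x, y, z, w].
In Python, from rig import reach, move_linear, move_j, open_jaws, clamp, dwell, inverse_kinematics, get_state, capture, PlanningError, hand_in, spot_in, trace, place_of gives the robot as it stands. Calls block until the motion is done:
- reach(position, orientation): joint-space move of the TCP to a pose.
- move_linear(position, frame=None, v=0.15, contact_N=None): straight line of the TCP; frame=None keeps the orientation; v is the mean speed in m/s. With contact_N (N) it stops when the force on the tool has changed by that much, and returns True; else False.
- move_j(angles): joint-space move.
- open_jaws() and clamp(): open the fingers fully, or close them until they stop; the grip force is fixed at half the most.
- dwell(seconds).
- inverse_kinematics(position, orientation): joint angles nearest the present ones, or None.
- get_state(): the state.
- capture(name): name is "scene" or "top"; returns a dict with "img" (420x560x3 uint8, blue, green, red), "camera_matrix" (3x3 intrinsics, pixels), "k1" (the pictures are not rectified: a ray, as slopes to the right and down, at radius r is drawn at 1 + k1 r^2 times it, then the intrinsics apply), "world_from_camera" (4x4, takes a point from camera to world coordinates). Camera axes: x right, y down, z forward; pixel columns grow to the right and rows downward; lengths in m; the calibration is good to about 2 mm. A picture is of the moment at which its call begins. There is no depth.
A pose or a line that the arm cannot do raises PlanningError and nothing moves.
- hand_in(): hands the job in, once; it reports no verdict.
Trained networks look in a picture, given as the dict that the camera call returned (one of the last four; its "shot" number tells which), for a name from the list of things; names that differ only in an ending like _2 or _b are one class to them, and where a whole thing is asked for, a point or a joint stands for the part that bears it (a point fixed in the world has none). Each returns a list of dicts, best first, with "conf" (0 to 1); they miss things now and then, are a little off and sometimes report something else, mostly with a low value. They report only what shows in the picture. A call takes as long as a camera call.
- spot_in(picture, query): "position" ([column, row] in pixels, amid what is visible of it).
- trace(picture, query): "pixels" (420x560 bool, what is visible of it) and "position" ([column, row] in pixels, amid what is visible of it).
- place_of(picture, query): "position" ([column, row] in pixels: a listed point, or the origin of a listed thing).
The state is a dict: "clock": time; "joint_positions": joint angles; "dq": joint speeds; "effort": joint torques, N m; "tcp_pos": TCP position; "eef_rot": TCP orientation; "wrist_force": force on the tool from outside, world axes, zero at the start; "ft_torque": the same for the moment, N m; "opening": opening from 0.0 (shut) to 1.0 (fully open).
Only numpy, scipy, OpenCV 4.12 (cv2) and the standard library are available. Lean on these libraries where they do the work, as an engineer would, in place of code of your own. Each camera call takes 0.05 s, during which the arm holds its last target. There are 200 camera calls.

TASK

Unlock the perforated gate of the sorting channel: with a fingertip pressed on the big brass knurled collar, roll it counter-clockwise (seen from above), count its white mark past the green pointer once, and stop it when the mark comes to the pointer the second time. Then, from the channel side, push the gate all the way open with a fingertip and move clear. Pinch or lift nothing, do not bear on the gate's far face, and leave the tools and the rivet cup on the bench where they are.

Things in the scene. Friction and masses are not known exactly. Their poses are not given: they have to be found in the camera images.
- stand: fixed sorting channel with gate and latch, one unit. Origin on the bench, mid gate; +x runs along the channel out through the gate, +y to the gate's hinge, z up. Channel from x -203 to -13 mm: floor 4 mm thick, walls 48 mm high, 145 mm clear between them. Hinge post at x -9, y +85: 12 mm thick, 96 mm high. Latch under the collar: x +-35, y -175 to -105, 73 mm high.
- collar_top (a point): centre of the flat top (94 mm across) of the brass collar, at stand x 0, y -125, z 98 mm; does not turn. Collar 100 mm over its 36 knurl ribs, 16 mm thick, upright axis. Sprung: pressed from above it yields 1 mm per 1.5 N, at most 6 mm. A tip pressed on the top near the rim with 4 to 8 N and carried round the axis takes it along by friction (needs 0.035 N m, can slip a little); it stays where left.
- pin_top (a point): top of the 10 mm steel lock pin in the middle of the collar; it does not turn, and rises 1.1 mm per radian as the collar is unscrewed: 4 mm above the collar's top at collar value 0, 18 mm at 12.57.
- collar (a joint): turn of the collar in rad, growing counter-clockwise seen from above (loosening), free from 0 to 18.5. The white mark on the collar stands at the green pointer at 0, 6.28, 12.57. It starts between 0.6 and 3.5; the first arrival of the mark at the pointer is at 6.28, the second, wanted one at 12.57. The pin lets go of the gate from 11.3 on.
- mark (a point): the white index mark: a stripe 8 mm wide, radial, on the collar's top from 14 to 47 mm from the axis and down its side; this point is on the top, 42 mm from the axis, and turns with the collar.
- pointer (a point): tip of the fixed green pointer blade, 53 mm from the collar's axis towards the stand's -y side, 87 mm above the bench.
- gate (a joint): swing of the gate in rad: 0 shut (barred by the pin while the collar is tight), 1.57 fully open at its stop; it opens away from the channel, to the stand's +x side, counter-clockwise from above about its hinge. Light, stays where it is left (friction 0.06 N m).
- gate_hinge (a point): a point on the gate's upright hinge axis, 90 mm above the bench.
- gate_inner (a point): point on the gate's channel-side face, 90 mm from the hinge axis, 55 mm above the bench; moves with the gate: its x axis points through the gate away from the channel, its -y axis to the free end. The perforated panel is 6.5 mm thick, 15 to 150 mm from the hinge, 12 to 90 mm above the bench; a lower tongue goes on under the collar.
- gate_skin: the gate's far face (the side away from the channel), a 2.5 mm skin fixed to the gate; origin on the hinge axis at bench height, axes as the gate's. Not to be pressed on.
- bucking_bar: squat red bucking bar, 62 x 42 x 40 mm, loose; origin under its centre. Leave it.
- rivet_set: grey cast-iron rivet set, 32 mm across, 58 mm tall, standing loose; origin under its centre. Leave it.
- rivet_cup: small blue open cup of rivets, 60 x 60 x 28 mm, loose; origin under its centre. Leave it.
- yoke: chrome rivet squeezer yoke, a C about 110 x 90 x 20 mm lying flat, loose; origin under its middle. Leave it.
- pliers_a: steel cleco pliers with blue grips, about 170 x 62 x 14 mm, lying loose along their x axis; origin under the middle. Leave them.
- pliers_b: the second pair of the same cleco pliers. Leave them.

How it is judged:
By the outcome, as a careful person would: the job done as asked, in the order asked, and still so for the second after the job is handed in, with the robot touching nothing.
It also fails if it takes over 72 s, if anything falls off the work surface, if the arm or the gripper's body presses on something with over 40 N, if the wrist force passes 120 N, or if a joint passes its speed limit or range.

## Working session

There is one attempt and no reset: what is moved stays moved. The work goes in short steps, each a Python script; the robot and the scene stay as the last script left them, time stands still between calls to the robot, and variables do not carry over. Pictures are saved under pics/ and viewed, about 8 in all and at most 12, crops included, and the job is handed in when it is done.

```bash
ls; mkdir -p pics; cat > h.py <<'E'
import numpy as np, cv2
from rig import *
def ray(c,uv):
    K=np.array(c["camera_matrix"]);T=np.array(c["world_from_camera"])
    d=np.array([(uv[0]-K[0,2])/K[0,0],(uv[1]-K[1,2])/K[1,1]]);s=d.copy()
    for _ in range(30): s=d/(1+c["k1"]*(s@s))
    return T[:3,3],T[:3,:3]@np.array([s[0],s[1],1])
def at_z(c,uv,z):
    o,r=ray(c,uv); return o+r*(z-o[2])/r[2]
def proj(c,p):
    K=np.array(c["camera_matrix"]);T=np.linalg.inv(np.array(c["world_from_camera"]))
    q=T[:3,:3]@np.array(p)+T[:3,3]; s=q[:2]/q[2]; s=s*(1+c["k1"]*(s@s))
    return np.array([K[0,0]*s[0]+K[0,2],K[1,1]*s[1]+K[1,2]])
def tri(c1,u1,c2,u2):
    A=np.zeros((3,3));b=np.zeros(3)
    for c,u in((c1,u1),(c2,u2)):
        o,r=ray(c,u);r=r/np.linalg.norm(r);M=np.eye(3)-np.outer(r,r);A+=M;b+=M@o
    return np.linalg.solve(A,b)
E
python3 - <<'E'
from h import *
S=capture("scene");T=capture("top")
cv2.imwrite("pics/s0.png",S["img"]);cv2.imwrite("pics/t0.png",T["img"])
for n,z in [("stand",0),("collar_top",.098),("pin_top",.104),("mark",.098),("pointer",.087),("gate_hinge",.09),("gate_inner",.055),("bucking_bar",0),("rivet_set",0),("rivet_cup",0),("yoke",0),("pliers_a",0)]:
    for nm,c in(("S",S),("T",T)):
        for d in place_of(c,n)[:2]:
            print(n,nm,np.round(d["position"],1),round(d["conf"],2),at_z(c,d["position"],z).round(4))
for c in (S,T): print(np.array(c["world_from_camera"]).round(3).tolist())
s=get_state();print(s["clock"],s["wrist_force"],s["eef_rot"])
E
```

```text
pics
stand S [220.6 271.4] 0.62 [ 0.5246 -0.0737  0.    ]
stand T [331.3 224. ] 0.77 [ 0.524  -0.0819  0.    ]
stand T [407.3 219.7] 0.2 [ 0.5316 -0.2902  0.    ]
collar_top S [231.1 238.4] 0.69 [ 0.5403 -0.0312  0.098 ]
collar_top S [183.  305.9] 0.56 [ 0.5243 -0.2011  0.098 ]
collar_top T [385.5 223.7] 0.58 [ 0.5183 -0.2052  0.098 ]
collar_top T [329.8 225.7] 0.29 [ 0.5161 -0.0666  0.098 ]
pin_top S [183.3 307.1] 0.39 [ 0.5282 -0.2042  0.104 ]
mark S [189.2 283.1] 0.79 [ 0.5112 -0.1552  0.098 ]
mark S [240.  164.6] 0.24 [0.4671 0.1518 0.098 ]
mark T [369.3 229.7] 0.64 [ 0.5043 -0.1642  0.098 ]
pointer S [174.2 335.7] 0.89 [ 0.5353 -0.257   0.087 ]
pointer S [210.9 263.3] 0.5 [ 0.5256 -0.0954  0.087 ]
pointer T [403.2 221. ] 0.58 [ 0.5246 -0.2531  0.087 ]
gate_hinge S [227.5 221.4] 0.91 [0.5108 0.0061 0.09  ]
gate_hinge T [299.2 227.3] 0.72 [0.5139 0.0088 0.09  ]
gate_inner S [210.2 259.8] 0.95 [ 0.5088 -0.0777  0.055 ]
gate_inner T [334.4 225.2] 0.7 [ 0.5187 -0.0833  0.055 ]
gate_inner T [384.1 224. ] 0.33 [ 0.5192 -0.2123  0.055 ]
bucking_bar S [150.8 386.6] 0.93 [ 0.5161 -0.3558 
[... 363 characters left out ...]
p T [432.2 259.1] 0.21 [ 0.4229 -0.3551  0.    ]
yoke S [300.2 194.1] 0.73 [0.6067 0.1962 0.    ]
yoke T [225.1 195.7] 0.7 [0.6066 0.2054 0.    ]
pliers_a S [238.6 168.7] 0.73 [0.427  0.2045 0.    ]
pliers_a S [224.9 205.7] 0.69 [0.4494 0.0868 0.    ]
pliers_a T [225.2 260. ] 0.78 [0.4322 0.2068 0.    ]
pliers_a T [266.  253.2] 0.64 [0.4486 0.0964 0.    ]
[[0.907, 0.349, -0.235, 0.797], [0.421, -0.771, 0.478, -0.359], [-0.015, -0.532, -0.846, 0.85], [0.0, 0.0, 0.0, 1.0]]
[[-0.019, -0.997, 0.069, 0.482], [-1.0, 0.019, 0.001, 0.047], [-0.002, -0.069, -0.998, 1.104], [0.0, 0.0, 0.0, 1.0]]
1.3 [-0.632236    0.50527055 -0.36902947] [ 8.24486687e-01 -5.65881349e-01  2.22756381e-05  2.42652977e-05]
```

```bash
python3 - <<'E'
import cv2
s=cv2.imread("pics/s0.png");t=cv2.imread("pics/t0.png")
cv2.imwrite("pics/s0c.png",cv2.resize(s[130:420,60:380],(660,598),interpolation=3))
cv2.imwrite("pics/t0c.png",cv2.resize(t[130:330,200:460],(780,600),interpolation=3))
E
```

```text
(no output)
```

View pics/s0c.png

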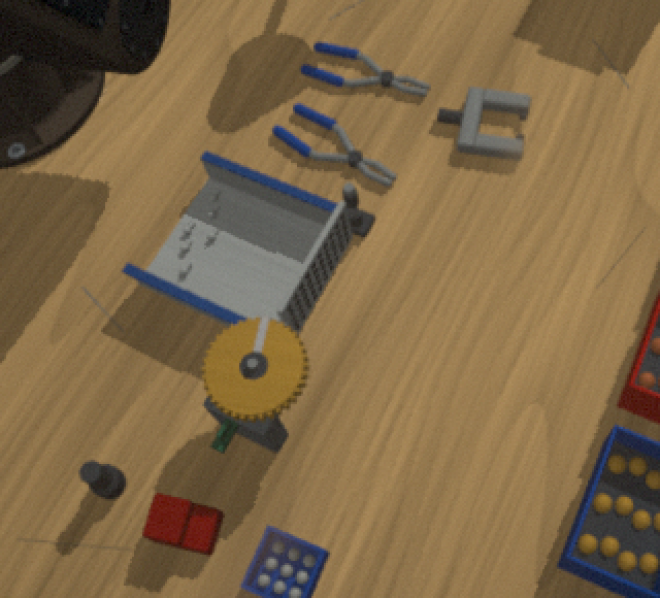

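View pics/t0c.png

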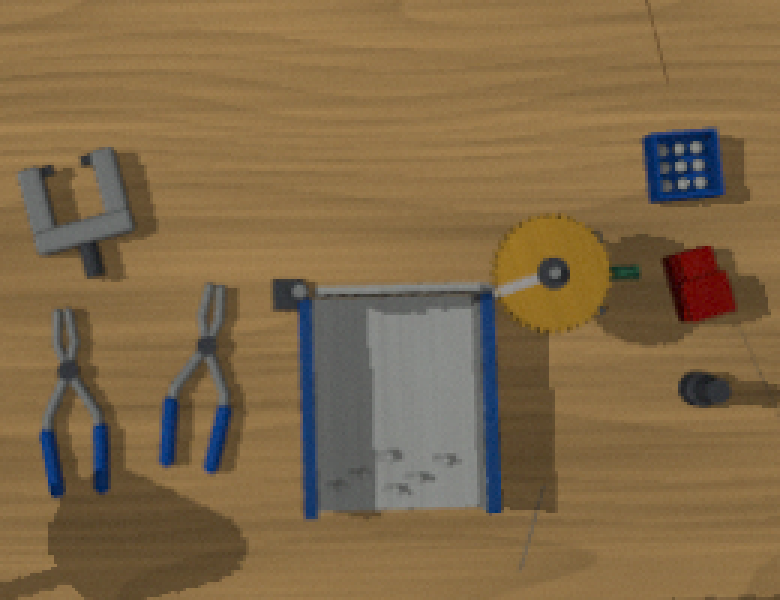

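The pictures show the stand nearly aligned with world x. In the top crop the collar is at about (553,272) and its mark points toward the channel at about (515,290). The green pointer is at (625,272), and the gate's hinge side is on the left. Next I fit the stand pose to these points.

```bash
cat >> h.py <<'E'
from scipy.optimize import least_squares
def W(p,l):
    c,s=np.cos(p[2]),np.sin(p[2]); return np.array([p[0]+c*l[0]-s*l[1],p[1]+s*l[0]+c*l[1],l[2]])
def mark_l(a,r=.042,z=.098):   # collar value a -> stand coords
    return (r*np.sin(a),-.125-r*np.cos(a),z)
def brass(c,p):
    h=cv2.cvtColor(c["img"],cv2.COLOR_BGR2HSV); m=((h[...,0]>14)&(h[...,0]<30)&(h[...,1]>175)&(h[...,2]>60))
    u=proj(c,W(p,(0,-.125,.09))); yy,xx=np.mgrid[:420,:560]
    return m&(np.hypot(xx-u[0],yy-u[1])<45)
E
cat > fit.py <<'E'
from h import *
S=capture("scene");T=capture("top")
L={"stand":(0,0,0),"collar_top":(0,-.125,.098),"pointer":(0,-.178,.087),"gate_inner":(0,-.005,.055),"gate_hinge":(0,.085,.09),"mark":None}
g=np.array([.522,-.08,.05,3.4]);ob=[]
for n in L:
    for c in(S,T):
        for d in place_of(c,n):
            e=np.linalg.norm(proj(c,W(g,L[n] or mark_l(g[3])))-d["position"])
            if e<12: ob.append((n,c,d["position"]));break
f=lambda p:np.concatenate([proj(c,W(p,L[n] or mark_l(p[3])))-u for n,c,u in ob])
r=least_squares(f,g,loss="soft_l1",f_scale=1.5);p=r.x;print("pose",p.round(4))
for (n,c,u),e in zip(ob,f(p).reshape(-1,2)): print(n,"S" if c is S else "T",e.round(1))
out=[]
for c in(S,T):
    im=cv2.resize(c["img"],None,fx=5,fy=5,interpolation=3);u0=proj(c,W(p,(0,-.125,.09)))
    for z,R,col in((.098,.047,(255,0,0)),(.104,.005,(255,0,255))):
        pts=np.array([proj(c,W(p,mark_l(a,R,z))) for a in np.linspace(0,6.28,60)])*5+2
        cv2.polylines(im,[pts.round().astype(int)],True,col,1)
    for q in (mark_l(p[3]),L["pointer"],(0,-.005,.055),(0,.085,.09)):
        cv2.circle(im,tuple((proj(c,W(p,q))*5+2).round().astype(int)),4,(0,0,255),-1)
    x,y=(u0*5).astype(int);out.append(im[y-220:y+180,x-(200 if c is S else 260):][:,:400])
cv2.imwrite("pics/fit.png",np.hstack(out))
E
python3 fit.py
```

```text
pose [ 0.5195 -0.0786  0.0305  3.4073]
stand S [-0.8  1.8]
stand T [-2.7  1. ]
collar_top S [1.6 0.6]
collar_top T [-1.8  0.5]
pointer S [-0.3 -3.7]
pointer T [-0.9  0.4]
gate_inner S [3.5 3.7]
gate_inner T [3.8 0.6]
gate_hinge S [ 1.  -1.2]
gate_hinge T [1.4 1.6]
mark S [-1.3  0.5]
mark T [ 0.6 -2.8]
```

View pics/fit.png

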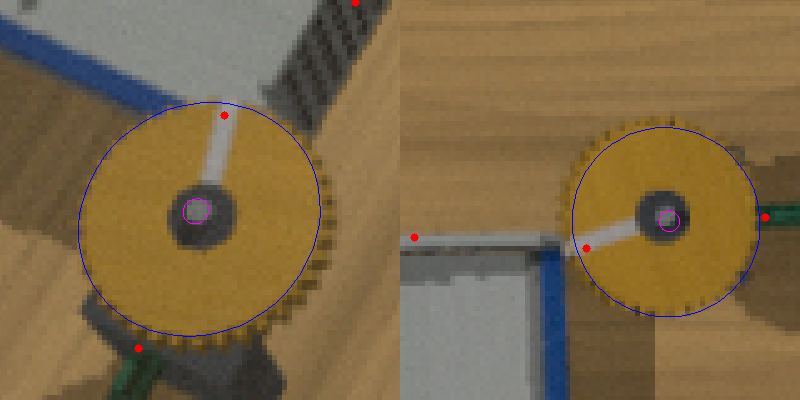

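```bash
cat >> h.py <<'E'
P=np.array([.5195,-.0786,.0305]); Q=[np.sqrt(.5),-np.sqrt(.5),0,0]; R=.039
def measure():
    for nm in("scene","top"):
        c=capture(nm); C=W(P,(0,-.125,.098))
        for d in place_of(c,"mark")[:2]:
            v=at_z(c,d["position"],.098)-C; a=np.arctan2(v[1],v[0])-P[2]+np.pi/2
            print(nm,"mark val",round(a%6.283,3),"r",round(np.hypot(*v[:2])*1e3),"conf",round(d["conf"],2))
        cv2.imwrite("pics/last_%s.png"%nm,c["img"])
def roll(a0,da,z,v=.07):
    n=int(np.ceil(abs(da)/.27))
    for i,a in enumerate(a0+da*np.arange(1,n+1)/n):
        move_linear(W(P,mark_l(a,R,z)),v=v)
        if i%4==3 or i==n-1: print(round(a,2),np.round(get_state()["wrist_force"],1))
E
python3 - <<'E'
from h import *
clamp(); a0=.26
reach(W(P,mark_l(a0,R,.135)),Q); s=get_state(); f0=s["wrist_force"]; print(s["clock"],f0,s["opening"],s["joint_positions"])
move_linear(W(P,mark_l(a0,R,.105)),v=.08)
print(move_linear(W(P,mark_l(a0,R,.0925)),v=.01,contact_N=2))
s=get_state();zc=s["tcp_pos"][2];fz=s["wrist_force"][2]-f0[2];print("contact",zc,s["wrist_force"]-f0)
z=zc-(6-abs(fz))/1500
move_linear(W(P,mark_l(a0,R,z)),v=.02); s=get_state();print(z,s["wrist_force"]-f0)
roll(a0,2.4,z); print(get_state()["clock"]); measure()
open("z.txt","w").write(f"{z} {a0+2.4}")
E
```

```text
5.225 [-0.26626228 -0.76803014  0.01406547] 0.006585553406000009 [-5.37326857e-01  5.27041374e-01  1.74064534e+00 -1.10241457e-04
  8.73513732e-01  1.03415823e+00]
True
contact 0.09611490346409159 [ 0.85181149 -0.03754056  2.34096891]
0.09367554940250596 [-0.30426618  0.80200282  6.88251095]
1.33 [1.7 0.7 5.6]
2.39 [-0.5  2.   6.3]
2.66 [-0.6  0.6  5.9]
9.5667
scene mark val 5.853 r 39 conf 0.63
```

```bash
python3 - <<'E'
from h import *
z,a=map(float,open("z.txt").read().split())
roll(a,3.0,z); measure()
roll(a+3,3.0,z); measure(); print(get_state()["clock"])
open("z.txt","w").write(f"{z} {a+6}")
E
```

```text
3.66 [-1.6 -0.7  6.5]
4.66 [-0.1 -0.6  5.6]
5.66 [ 1.1 -0.4  5.3]
scene mark val 2.441 r 45 conf 0.64
scene mark val 3.245 r 244 conf 0.57
top mark val 2.334 r 38 conf 0.75
6.66 [1.4 0.5 6.1]
7.66 [1.6 0.8 4.9]
8.66 [-1.3  2.1  6.4]
scene mark val 0.663 r 183 conf 0.6
top mark val 3.342 r 310 conf 0.48
17.1667
```

```bash
python3 - <<'E'
from h import *
o=[]
for n in("scene","top"):
    im=cv2.imread(f"pics/last_{n}.png");u=(183,306) if n=="scene" else (385,224)
    o.append(cv2.resize(im[u[1]-45:u[1]+45,u[0]-45:u[0]+45],(400,400),interpolation=3))
cv2.imwrite("pics/v1.png",np.hstack(o))
E
```

```text
(no output)
```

View pics/v1.png

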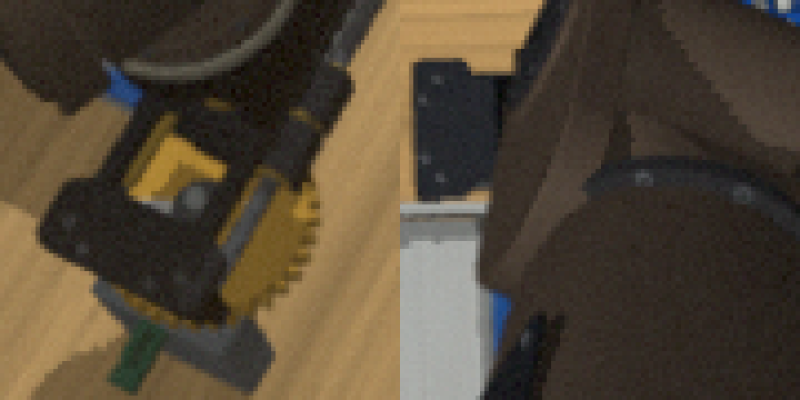

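The left half shows the mark's inner end just left of the pin, at about (155,207). The gripper hides the rest, so I lift clear to measure it.

```bash
python3 - <<'E'
from h import *
z,a=map(float,open("z.txt").read().split())
move_linear(W(P,mark_l(a,R,.15)),v=.1)
reach([.47,.10,.25],Q); measure(); print(get_state()["clock"])
o=[]
for n in("scene","top"):
    im=cv2.imread(f"pics/last_{n}.png");u=(183,306) if n=="scene" else (385,224)
    o.append(cv2.resize(im[u[1]-35:u[1]+35,u[0]-35:u[0]+35],(400,400),interpolation=3))
cv2.imwrite("pics/v2.png",np.hstack(o))
E
```

```text
scene mark val 5.044 r 46 conf 0.76
scene mark val 3.245 r 246 conf 0.45
top mark val 5.023 r 41 conf 0.91
19.2417
```

View pics/v2.png

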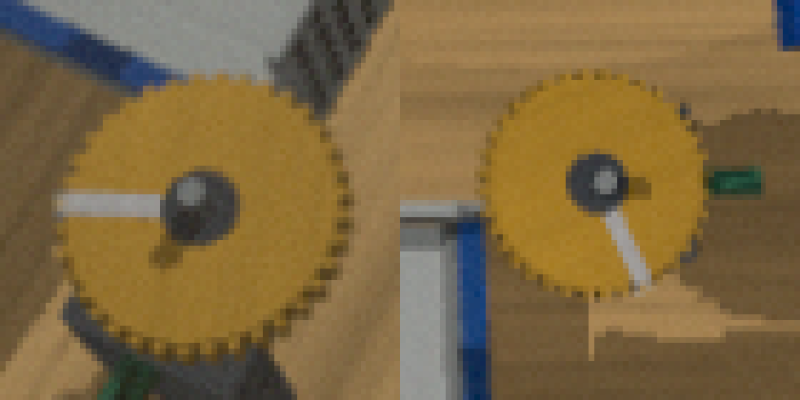

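The mark stands at about 11.35, leaving roughly 1.2 rad. In the right half it runs from (612,212) to (643,287), and the pointer is level with the centre at (735,182).

```bash
cat >> h.py <<'E'
def trim(a0,da,z=.09368):
    reach(W(P,mark_l(a0,R,.15)),Q); move_linear(W(P,mark_l(a0,R,.101)),v=.1); move_linear(W(P,mark_l(a0,R,z)),v=.015)
    roll(a0,da,z,v=.05)
    move_linear(W(P,mark_l(a0+da,R,.15)),v=.1); reach([.47,.10,.25],Q); measure(); print(get_state()["clock"])
    o=[]
    for n in("scene","top"):
        im=cv2.imread(f"pics/last_{n}.png");u=(183,306) if n=="scene" else (385,224)
        o.append(cv2.resize(im[u[1]-35:u[1]+35,u[0]-35:u[0]+35],(400,400),interpolation=3))
    cv2.imwrite("pics/trim.png",np.hstack(o))
E
python3 -c "
from h import *
trim(1.9,1.12)"
```

```text
2.8 [-0.5  0.5  5.1]
3.02 [-1.7  0.2  5.4]
scene mark val 6.238 r 40 conf 0.62
top mark val 6.04 r 41 conf 0.6
25.3917
```

View pics/trim.png

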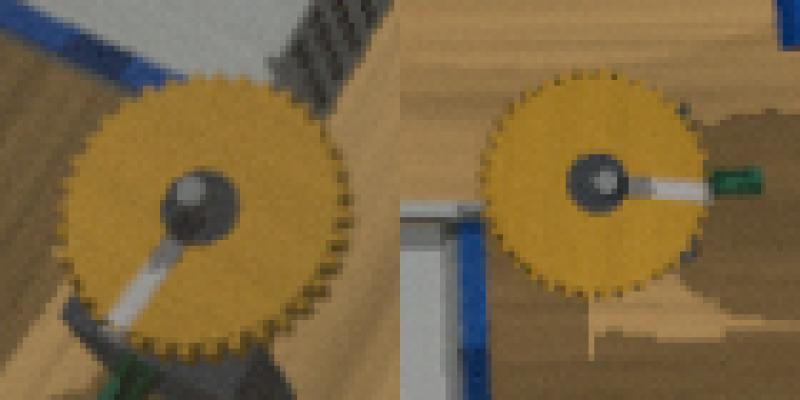

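The mark is just short of the pointer by about 0.08 rad: its outer end is at (709,191) and the pointer tip at (709,182). One small trim should close that.

```bash
python3 -c "
from h import *
trim(2.95,.09)"
```

```text
3.04 [-0.2  0.5  6. ]
scene mark val 0.106 r 44 conf 0.76
top mark val 6.174 r 42 conf 0.94
30.0667
```

View pics/trim.png

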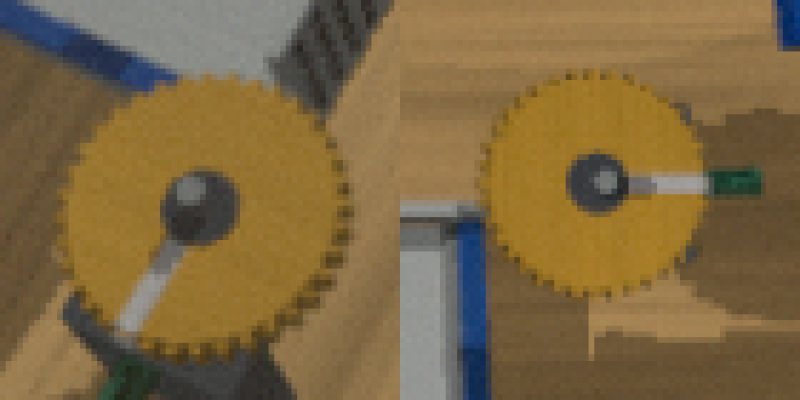

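The mark now points at the pointer in both views: in the right half it ends at (709,184) and the pointer is at (735,182). Next is the gate.

```bash
cat > gate.py <<'E'
from h import *
H=np.array([0,.085]);r=.11;Z=.062
def tip(t,g=0,z=Z):
    d=np.array([np.sin(t),-np.cos(t)]);n=np.array([np.cos(t),np.sin(t)])
    l=H+r*d+(-.003-.010*abs(np.cos(t))-.012*abs(np.sin(t))+g)*n
    return W(P,(l[0],l[1],z))
reach(tip(0,-.04,.16),Q); move_linear(tip(0,-.04),v=.1)
f0=np.array(get_state()["wrist_force"])
move_linear(tip(0,-.005),v=.05)
for i,t in enumerate(np.arange(.1,1.46,.15)):
    if move_linear(tip(t),v=.07,contact_N=12): print("stopped at",t);break
    if i%3==0: print(round(t,2),(get_state()["wrist_force"]-f0).round(1))
else:
    print("stop felt",move_linear(tip(1.5,.045),v=.02,contact_N=5))
s=get_state();print(s["clock"],s["tcp_pos"].round(4),(s["wrist_force"]-f0).round(1),"model end",tip(1.57).round(4))
E
python3 gate.py
```

```text
0.1 [-1.2  0.4 -0.5]
0.55 [-1.  -0.5 -0.4]
1.0 [ 0.3 -0.2 -1.1]
1.45 [ 0.1 -0.8 -0.3]
stop felt True
37.9 [ 0.626  -0.0037  0.0619] [-0.5 -3.5  1.7] model end [ 0.6273 -0.0054  0.062 ]
```

```bash
python3 - <<'E'
from h import *
p=np.array(get_state()["tcp_pos"])
move_linear(p+[0,-.05,0],v=.08); move_linear(p+[0,-.05,.14],v=.15)
reach([.30,-.45,.28],Q); dwell(.3)
S=capture("scene");T=capture("top")
for c in(S,T):
    for d in place_of(c,"gate_inner")[:1]: print(d["conf"],at_z(c,d["position"],.055).round(4),"open model",W(P,(.09,.082,.055)).round(4))
measure(); s=get_state(); print(s["clock"],s["wrist_force"])
cv2.imwrite("pics/g.png",np.hstack([cv2.resize(S["img"][130:420,60:380],(400,362)),cv2.resize(T["img"][110:330,200:460],(400,362))]))
E
```

```text
0.81 [0.6027 0.0084 0.055 ] open model [0.607  0.0061 0.055 ]
0.68 [0.6102 0.0057 0.055 ] open model [0.607  0.0061 0.055 ]
scene mark val 6.252 r 35 conf 0.98
top mark val 6.056 r 48 conf 0.6
42.3417 [ 0.1586829   0.3504466  -0.35875204]
```

View pics/g.png

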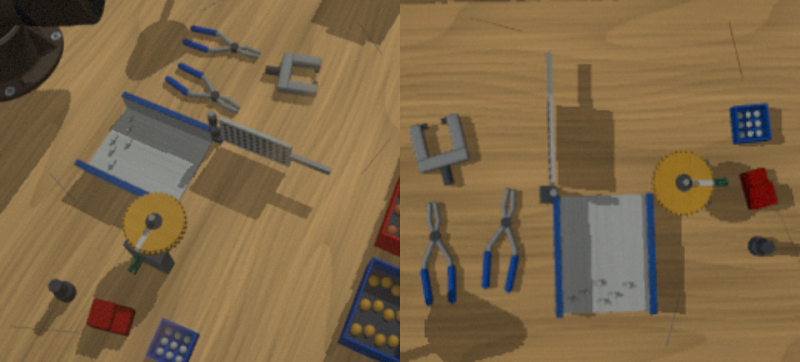

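The gate is square to its shut position: in the right half it runs from (550,193) to (549,55), in line with the channel wall. The mark is at the pointer at (705,183), the loose items are in place and the arm is clear.

```bash
python3 -c "
from rig import *
hand_in()"
```

```text
the job is handed in; nothing more can be done
```

The gate is unlocked and fully open, and I handed the job in at about 42 s on the clock (limit 72 s).

- **Collar:** I rolled it counter-clockwise with the shut fingertips at about 5–7 N. It went from about 3.4 rad past the first arrival of the mark and stopped at the second, 12.57. The tip slipped a little, so I lifted it and trimmed the last 1.2 rad in two steps.
- **Gate:** I swung it open from the channel side with the fingertip, felt its stop, and backed off.

**Last checks:**
- **Gate position:** its panel is square to the shut position. The measured point on it is within about 5 mm of where it should be when fully open.
- **Mark at the pointer:** the enlarged view after the last trim showed the mark in line with the pointer in both cameras. The network's readings disagreed: 0.03 rad short in the scene view and 0.23 rad short in the top view (the latter at lower confidence, 0.60). I trusted the picture.
- **Bench:** the tools and the rivet cup look unmoved in the last picture. I did not re-measure them.
- **Arm:** it is clear, with the wrist force near zero.

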